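Snap the lunch box lid shut all round its rim

TASK

The lid has been laid on the glass food box, but its rim is still sprung up. Press down all round the rim, one section after another, until all six sections have clicked shut and lie level with the middle of the lid. Leave the box standing where it is, without lifting it or pushing it along, leave the other things on the desk where they are, and finish with your hand clear.

Things in the scene. Friction and masses are not known exactly. Their poses are not given: they have to be found in the camera images.
- food_box: Loose glass food box with a light grey plastic snap lid laid squarely on it, 0.9 to 1.25 kg. Origin at the centre of its underside, z up, y along the length, +x towards the long side farther from the robot (yaw within 30 degrees). Lid outline 146 (x) by 196 (y) mm; glass 132 by 182 mm. Shut, the lid's top is level at z = 64 mm. A 26 mm wide rim in six hinged sections runs round a panel that does not move.
- lid_center (a point): Centre of the food box lid's top, 64 mm above the box's underside, on the fixed panel (94 by 144 mm). Narrow slots cut the rim round it into two sections on each long side (97 mm long, slot at mid length) and one on each short side (92 mm long).
- front_left (a joint): Rim section on the long side nearer the robot (box -x), left half (+y): tilt in rad about its inner edge. 0 = clicked shut, level with the panel, against a hard stop; 0.34 = sprung up, outer edge 9 mm high. It resists with up to about 6 N (pressed slowly), snaps over half-way, at 0.17, and then stays shut; let go before that, it springs up.
- front_left_press (a point): Good place to press the section on the long side nearer the robot (box -x), left half (+y): on its top face, half-way along it, 8 mm in from the lid's outer edge (18 mm out from its hinge). Moves with the section; 64 mm above the box's underside when shut, about 6 mm higher when up.
- front_right (a joint): Rim section on the long side nearer the robot (box -x), right half (-y): tilt in rad about its inner edge. 0 = clicked shut, level with the panel, against a hard stop; 0.34 = sprung up, outer edge 9 mm high. It resists with up to about 6 N (pressed slowly), snaps over half-way, at 0.17, and then stays shut; let go before that, it springs up.
- front_right_press (a point): Good place to press the section on the long side nearer the robot (box -x), right half (-y): on its top face, half-way along it, 8 mm in from the lid's outer edge (18 mm out from its hinge). Moves with the section; 64 mm above the box's underside when shut, about 6 mm higher when up.
- back_left (a joint): Rim section on the long side farther from the robot (box +x), left half (+y): tilt in rad about its inner edge. 0 = clicked shut, level with the panel, against a hard stop; 0.34 = sprung up, outer edge 9 mm high. It resists with up to about 6 N (pressed slowly), snaps over half-way, at 0.17, and then stays shut; let go before that, it springs up.
- back_left_press (a point): Good place to press the section on the long side farther from the robot (box +x), left half (+y): on its top face, half-way along it, 8 mm in from the lid's outer edge (18 mm out from its hinge). Moves with the section; 64 mm above the box's underside when shut, about 6 mm higher when up.
- back_right (a joint): Rim section on the long side farther from the robot (box +x), right half (-y): tilt in rad about its inner edge. 0 = clicked shut, level with the panel, against a hard stop; 0.34 = sprung up, outer edge 9 mm high. It resists with up to about 6 N (pressed slowly), snaps over half-way, at 0.17, and then stays shut; let go before that, it springs up.
- back_right_press (a point): Good place to press the section on the long side farther from the robot (box +x), right half (-y): on its top face, half-way along it, 8 mm in from the lid's outer edge (18 mm out from its hinge). Moves with the section; 64 mm above the box's underside when shut, about 6 mm higher when up.
- left_end (a joint): Rim section on the short side at the left (the box's +y end): tilt in rad about its inner edge. 0 = clicked shut, level with the panel, against a hard stop; 0.34 = sprung up, outer edge 9 mm high. It resists with up to about 6 N (pressed slowly), snaps over half-way, at 0.17, and then stays shut; let go before that, it springs up.
- left_end_press (a point): Good place to press the section on the short side at the left (the box's +y end): on its top face, half-way along it, 8 mm in from the lid's outer edge (18 mm out from its hinge). Moves with the section; 64 mm above the box's underside when shut, about 6 mm higher when up.
- right_end (a joint): Rim section on the short side at the right (the box's -y end): tilt in rad about its inner edge. 0 = clicked shut, level with the panel, against a hard stop; 0.34 = sprung up, outer edge 9 mm high. It resists with up to about 6 N (pressed slowly), snaps over half-way, at 0.17, and then stays shut; let go before that, it springs up.
- right_end_press (a point): Good place to press the section on the short side at the right (the box's -y end): on its top face, half-way along it, 8 mm in from the lid's outer edge (18 mm out from its hinge). Moves with the section; 64 mm above the box's underside when shut, about 6 mm higher when up.
- jar: Loose frosted glass jar with a brass screw cap, 68 mm across, 86 mm tall; origin at the centre of its underside. A bystander beside the food box.
- timer: Loose kitchen timer, cream base with a red plastic dial, 68 mm across, 48 mm tall; origin at the centre of its underside. A bystander beside the food box.
- fork: Loose steel fork lying flat, 215 mm long along its x axis, about 24 mm wide, 5 mm high; origin on the table under its neck. A bystander in front of the food box.
- mug: Loose blue mug, 78 mm across, 88 mm tall, handle at its +y; origin at the centre of its underside. A bystander behind the food box.
- plate: Loose cream ceramic plate, 180 mm across, 18 mm tall; origin at the centre of its underside. A bystander off to one side.
- phone: Loose phone lying flat, 146 x 72 x 9 mm, long along its x axis; origin at the centre of its underside. A bystander.
- oak_box: Fixed oak box with a closed swing lid, brass hinges and latch, 119 x 169 mm, 71 mm tall; origin at the centre of its underside. Not part of the job.
Mind the look-alikes: they are no part of the job. There is more than one size of the food_box; the job needs the middle-sized.

How it is judged:
By the outcome, as a careful person would: the job done as asked, in the order asked, and still so for the second after the job is handed in, with the robot touching nothing.
It also fails if it takes over 51 s, if anything falls off the work surface, if the arm or the gripper's body presses on something with over 40 N, if the wrist force passes 120 N, or if a joint passes its speed limit or range.

ROBOT

A 6-joint arm with a two-finger parallel gripper is mounted at the origin on the work surface. World frame = base frame: x ahead of the robot, y to its left, z up, the work surface at z = 0. Lengths are in m, angles in rad, forces in N, time in s.
With the tool pointing down it reaches from about 0.275 to 0.75 m from the base axis. Payload 10.2 kg.
Tool frame: the origin (TCP) lies between the finger pads; the fingertips stand arm.tip_extent ahead of it and the grasp point (between the pads) lies 5 mm behind it (arm.tip_extent is the distance from the TCP to the fingertips, in m); y points along the fingers, x is the direction in which the jaws open and shut, and the axes are right-handed (so a half turn about y gives the same grasp; the last joint's range is limited). The gripper opens to 88 mm and grips with 3 to 60 N. Pads are 18 mm wide; open, the fingers measure 123 mm over their backs; the gripper's body (75 mm by 187 mm) begins 45 mm behind the grasp point.
Start: joints at [0.935, 0.313, 1.498, -0, 1.331, -0.223], TCP at [0.211, 0.481, 0.253] pointing down, gripper open.
Joint ranges: [-2.94, 2.94], [-0.97, 2.17], [0.19, 2.56], [-1.23, 4.37], [0.02, 3.11], [-2.88, 2.88]. Speed limits (rad/s): [2.39, 2.39, 3.01, 3.14, 3.14, 3.14].

INTERFACE

Orientations are given as a rotation vector (axis times angle).
In Python, from station import arm, imaging gives the robot as it stands.
- The arm moves only by the tool jog_arm, never from a script. Its argument "motion" is a list of rows, each a list of 7 numbers: the turn, a rotation vector about the world's x, y, z normalised to -1 to 1, where 1 is 360 degrees, then the shift along the world's x, y, z normalised to -1 to 1, where 1 is 750 mm, then the gripper's target within -1 to 1 (fully open at 1, half-way at 0, shut at -1). In form: [[ax, ay, az, tx, ty, tz, gripper], ...]. A call has exactly 8 rows; each row shifts and turns the commanded pose from where the row before left it; what a row does not reach is not made up. A row lasts 1/12 s, in which the tool goes at most 41.7 mm and 7.16 degrees, less where a joint would pass 70% of its speed; a pose out of reach is approached as far as the arm can. A call with a number of a shift or a turn outside -1 to 1 is refused whole. A call with a gripper value outside its range is refused whole. The fingers move at their own pace and stop on an object; "grip_force" is the grip in N (left out, the last holds). Time passes only in rows, so rows that do not move let the fingers close, or fill a call up. It gives the time, the measured TCP pose, the force and the opening at its end, in the units of the state.
- arm.sense(): the state, without advancing time (a new reading comes with each control period).
- imaging.camera(name): name is "scene" or "top"; returns (picture, depth): 420x560x3 uint8, red, green, blue; 420x560 float32, m along the optical axis (not along the pixel's ray), 0 where there is no reading.
- imaging.camera_info(name): a dict with "fx", "fy", "cx", "cy" (pixels), "k1" (the pictures are not rectified: a ray, as slopes to the right and down, at radius r is drawn at 1 + k1 r^2 times it, then the intrinsics apply), "T" (4x4, takes a point from camera to world coordinates). Camera axes: x right, y down, z forward; pixel columns grow to the right and rows downward; lengths in m; the calibration is good to about 2 mm. A picture is of the moment at which its call begins. camera_info takes no time and is no camera call.
- arm.sign_off(): hands the job in, once; it reports no verdict.
The state is a dict: "clock": time; "qpos": joint angles; "joint_velocities": joint speeds; "joint_efforts": joint torques, N m; "eef_pos": TCP position; "eef_rot": TCP orientation; "force": force on the tool from outside, world axes, zero at the start; "torque": the same for the moment, N m; "width": finger opening in m.
Only numpy, scipy, OpenCV 4.12 (cv2) and the standard library are available. Lean on these libraries where they do the work, as an engineer would, in place of code of your own. Each camera call takes 0.05 s, during which the arm holds its last target. There are 200 camera calls.

## Working session

There is one attempt and no reset: what is moved stays moved. The work goes in short steps, Python scripts to look and compute and a tool call to move; the robot and the scene stay as the last step left them, time stands still between calls to the robot, and variables do not carry over. Pictures are saved under pics/ and viewed, about 8 in all and at most 12, crops included, and the job is handed in when it is done.

Besides the shell and the picture viewer there is one more tool, called after "Call:" as name(argument=value, ...), one argument or row to a line, values as JSON. jog_arm: Moves the arm, as the interface text tells. Scaled input: -1 to 1 covers 750 mm each way for a shift and 360 degrees each way for a turn. Its arguments: {"type":"object","properties":{"motion":{"type":"array","items":{"type":"array","items":{"type":"number"}}},"grip_force":{"type":"number"}},"required":["motion"]}

```bash
ls; mkdir -p pics; cat > h.py <<'E'
import numpy as np,cv2
from station import arm,imaging
def cloud(name):
    p,d=imaging.camera(name);i=imaging.camera_info(name)
    K=np.array([[i['fx'],0,i['cx']],[0,i['fy'],i['cy']],[0,0,1]])
    v,u=np.mgrid[:420,:560]
    # invert x_d = x(1+k1 r^2)
    s=cv2.undistortPoints(np.stack([u,v],-1).reshape(-1,1,2).astype(float),K,np.array([i['k1'],0,0,0])).reshape(420,560,2)
    c=np.dstack([s*d[...,None],d]);w=c@i['T'][:3,:3].T+i['T'][:3,3]
    w[d==0]=np.nan
    return p,w
E
python3 - <<'E'
from h import *
print(arm.tip_extent,arm.sense())
for n in('top','scene'):
    p,w=cloud(n);np.save(n+'.npy',w);cv2.imwrite(f'pics/{n}0.png',p[...,::-1])
    cv2.imwrite(f'{n}.png',p[...,::-1])
E
```

```text
pics
0.014 {'clock': 0.0, 'qpos': array([ 9.34596929e-01,  3.13491424e-01,  1.49845337e+00,  2.76340067e-05,
        1.33099032e+00, -2.23378135e-01]), 'joint_velocities': array([ 2.20458515e-04, -6.28326624e-05,  5.26197295e-04,  1.28996998e-03,
       -2.43507498e-04, -2.76681608e-05]), 'joint_efforts': array([ 1.11865513e-03, -4.02208436e+01, -2.52273881e+01,  6.95048855e-02,
        3.52007349e-02, -1.19160759e-04]), 'eef_pos': array([0.210482  , 0.48070862, 0.25213373]), 'eef_rot': array([-1.3771311 , -0.89897446,  0.90105982]), 'force': array([-0.12574392,  0.50338114,  0.13791419]), 'torque': array([-0.03208952, -0.00797866,  0.02625869]), 'width': 0.08780217063617596}
```

View pics/top0.png

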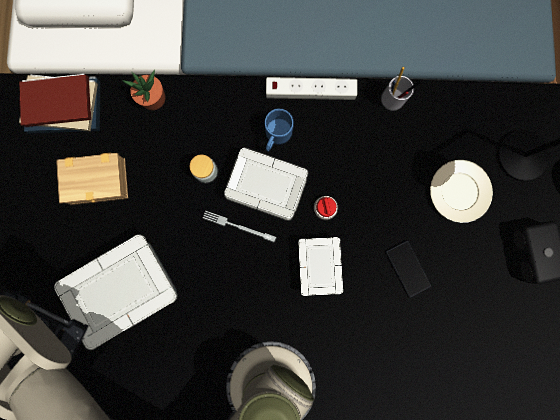

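View pics/scene0.png

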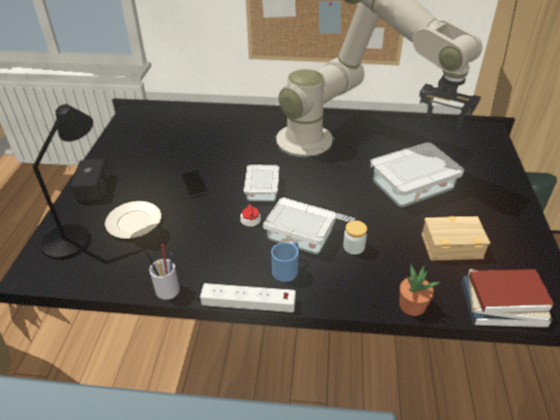

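The middle-sized box is at top-view (265,183). The jar is to its left at (203,168), the timer to its right at (326,208), the mug behind it at (279,126) and the fork in front. The large box (115,292) and the small one (321,266) are decoys.

```bash
python3 - <<'E'
from h import *
s=arm.sense();from scipy.spatial.transform import Rotation as R
print(R.from_rotvec(s['eef_rot']).as_matrix().round(3))
p=cv2.imread('top.png');w=np.load('top.npy')
for n,(u,v) in dict(jar=(203,165),mug=(290,118),timer=(326,208),c=(265,183)).items(): print(n,w[v,u].round(3))
m=np.zeros((420,560),bool);m[140:228,215:316]=1
m&=(w[...,2]>.055)&(w[...,2]<.085)&(p.min(2)>110)
n,l,st,_=cv2.connectedComponentsWithStats(m.astype(np.uint8));m=l==l[183,265]
P=w[m];r=cv2.minAreaRect((P[:,:2]*1000).astype(np.float32));print(len(P),r,cv2.boxPoints(r))
q=w[175:192,258:272];print('panel z',np.nanmedian(q[...,2]), np.nanstd(q[...,2]))
c=p[135:235,205:345];cv2.imwrite('pics/crop1.png',cv2.resize(c,None,fx=5.5,fy=5.5,interpolation=cv2.INTER_CUBIC))
E
```

```text
[[ 0.401 -0.001 -0.916]
 [ 0.916 -0.001  0.401]
 [-0.001 -1.     0.   ]]
jar [0.597 0.192 0.084]
mug [ 0.734 -0.039  0.073]
timer [ 0.491 -0.142  0.044]
c [0.554 0.025 0.067]
3831 ((553.3054809570312, 22.974143981933594), (197.5196990966797, 146.8158721923828), 71.47360229492188) [[452.32162  -47.342957]
 [591.5291   -93.99246 ]
 [654.2893    93.291245]
 [515.08185  139.94075 ]]
panel z 0.06428398219543308 0.0024782578384708663
```

View pics/crop1.png

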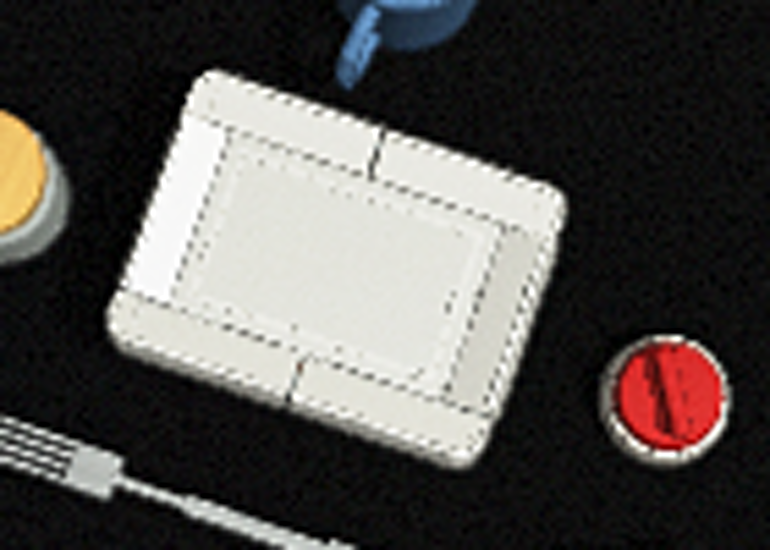

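Box pose: the lid outline fits to within 1.5 mm, centre (0.553, 0.023), yaw −18.5°. I'll close the fingers, align with the box's long axis and go above front_left.

Call:
jog_arm(
  motion=[
    [0, 0, 0.0018, 0.0247, -0.0325, 0, -1],
    [0, 0, 0.0018, 0.0247, -0.0325, 0, -1],
    [0, 0, 0.0018, 0.0247, -0.0325, 0, -1],
    [0, 0, 0.0018, 0.0247, -0.0325, 0, -1],
    [0, 0, 0.0018, 0.0247, -0.0325, 0, -1],
    [0, 0, 0.0018, 0.0247, -0.0325, 0, -1],
    [0, 0, 0.0018, 0.0247, -0.0325, 0, -1],
    [0, 0, 0.0018, 0.0247, -0.0325, 0, -1],
  ],
  grip_force=20,
)

```text
clock: 0.77
eef_pos: [0.3594, 0.2845, 0.2526]
eef_rot: [-1.344, -0.969, 0.969]
force: [0.1, -0.1, -0.1]
width: 0.0369
```

Call:
jog_arm(
  motion=[
    [0, 0, 0, 0.0247, -0.0325, -0.0217, -1],
    [0, 0, 0, 0.0247, -0.0325, -0.0217, -1],
    [0, 0, 0, 0.0247, -0.0325, -0.0217, -1],
    [0, 0, 0, 0.0247, -0.0325, -0.0217, -1],
    [0, 0, 0, 0.0247, -0.0325, -0.0217, -1],
    [0, 0, 0, 0.0247, -0.0325, -0.0217, -1],
    [0, 0, 0, 0.0247, -0.0325, -0.0217, -1],
    [0, 0, 0, 0.0247, -0.0325, -0.0217, -1],
  ],
)

```text
clock: 1.43
eef_pos: [0.5076, 0.0895, 0.1215]
eef_rot: [-1.344, -0.968, 0.969]
force: [1.1, -0.2, 0.5]
width: 0.0005
```

Call:
jog_arm(
  motion=[
    [0, 0, 0, 0, 0, 0, -1],
    [0, 0, 0, 0, 0, 0, -1],
    [0, 0, 0, 0, 0, 0, -1],
    [0, 0, 0, 0, 0, 0, -1],
    [0, 0, 0, 0, 0, 0, -1],
    [0, 0, 0, 0, 0, 0, -1],
    [0, 0, 0, 0, 0, 0, -1],
    [0, 0, 0, 0, 0, 0, -1],
  ],
)

```text
clock: 2.1
eef_pos: [0.5069, 0.0912, 0.1228]
eef_rot: [-1.345, -0.969, 0.969]
force: [-0.1, -0.5, 0.5]
width: 0.0004
```

Call:
jog_arm(
  motion=[
    [0, 0, 0, 0, 0, -0.0107, -1],
    [0, 0, 0, 0, 0, -0.0107, -1],
    [0, 0, 0, 0, 0, -0.0107, -1],
    [0, 0, 0, 0, 0, -0.0107, -1],
    [0, 0, 0, 0, 0, -0.002, -1],
    [0, 0, 0, 0, 0, -0.002, -1],
    [0, 0, 0, 0, 0, -0.002, -1],
    [0, 0, 0, 0, 0, -0.002, -1],
  ],
)

```text
clock: 2.77
eef_pos: [0.5065, 0.091, 0.0848]
eef_rot: [-1.344, -0.968, 0.969]
force: [-4.6, 1.2, 6.7]
width: 0.0005
```

Call:
jog_arm(
  motion=[
    [0, 0, 0, 0, 0, -0.0015, -1],
    [0, 0, 0, 0, 0, -0.0015, -1],
    [0, 0, 0, 0, 0, -0.0015, -1],
    [0, 0, 0, 0, 0, -0.001, -1],
    [0, 0, 0, 0, 0, -0.001, -1],
    [0, 0, 0, 0, 0, -0.001, -1],
    [0, 0, 0, 0, 0, -0.001, -1],
    [0, 0, 0, 0, 0, 0, -1],
  ],
)

```text
clock: 3.43
eef_pos: [0.5071, 0.0909, 0.0784]
eef_rot: [-1.345, -0.969, 0.969]
force: [-1.1, -0.0, 3.6]
width: 0.0005
```

Call:
jog_arm(
  motion=[
    [0, 0, 0, 0, 0, -0.0005, -1],
    [0, 0, 0, 0, 0, -0.0005, -1],
    [0, 0, 0, 0, 0, -0.0005, -1],
    [0, 0, 0, 0, 0, -0.0005, -1],
    [0, 0, 0, 0, 0, 0, -1],
    [0, 0, 0, 0, 0, 0, -1],
    [0, 0, 0, 0, 0, 0, -1],
    [0, 0, 0, 0, 0, 0, -1],
  ],
)

```text
clock: 4.1
eef_pos: [0.5072, 0.0909, 0.0781]
eef_rot: [-1.345, -0.969, 0.968]
force: [-7.8, -1.0, 18.7]
width: 0.0009
```

Call:
jog_arm(
  motion=[
    [0, 0, 0, 0, 0, 0.0187, -1],
    [0, 0, 0, 0, 0, 0.0187, -1],
    [0, 0, 0, 0.025, 0.0058, 0, -1],
    [0, 0, 0, 0.025, 0.0058, 0, -1],
    [0, 0, 0, 0.025, 0.0058, 0, -1],
    [0, 0, 0, 0.025, 0.0058, 0, -1],
    [0, 0, 0, 0, 0, 0, -1],
    [0, 0, 0, 0, 0, 0, -1],
  ],
)

```text
clock: 4.77
eef_pos: [0.5819, 0.1083, 0.1041]
eef_rot: [-1.344, -0.968, 0.969]
force: [0.0, 0.4, -0.4]
width: 0.0002
```

```bash
cat > m.py <<'E'
from h import *
import sys
p,w=cloud('top');cv2.imwrite('m.png',p[...,::-1])
m=np.zeros((420,560),bool);m[140:228,215:316]=1
m&=(w[...,2]>.055)&(w[...,2]<.085)&(p.min(2)>110)
n,l,st,_=cv2.connectedComponentsWithStats(m.astype(np.uint8));k=1+st[1:,4].argmax();P=w[l==k]
print(cv2.minAreaRect((P[:,:2]*1000).astype(np.float32)),len(P))
a=np.radians(-18.53);x=np.array([np.cos(a),np.sin(a)]);y=np.array([-x[1],x[0]]);d=w[...,:2]-[.5533,.023]
X=d@x;Y=d@y
def h(s):return np.round(1000*np.nanmedian(w[s][:,2]),1)
ok=p.min(2)>110
for n,s in dict(FL=(X<-.058)&(X>-.072)&(Y>.01)&(Y<.09),FR=(X<-.058)&(X>-.072)&(Y<-.01)&(Y>-.09),BL=(X>.058)&(X<.072)&(Y>.01)&(Y<.09),BR=(X>.058)&(X<.072)&(Y<-.01)&(Y>-.09),LE=(Y>.083)&(Y<.097)&(abs(X)<.04),RE=(Y<-.083)&(Y>-.097)&(abs(X)<.04),P=(abs(X)<.04)&(abs(Y)<.06)).items(): print(n,h(s&ok&(w[...,2]<.085)),(s&ok).sum())
E
python3 m.py
```

```text
((547.0071411132812, 1.1124420166015625), (152.30026245117188, 147.67214965820312), 71.85404968261719) 2340
FL 64.4 290
FR 70.6 157
BL 70.5 86
BR 70.4 162
LE nan 243
RE 70.1 151
P 64.1 1208
  return np.nanmean(a, axis, out=out, keepdims=keepdims)
```

Call:
jog_arm(
  motion=[
    [0, 0, 0, 0, 0, -0.0087, -1],
    [0, 0, 0, 0, 0, -0.0087, -1],
    [0, 0, 0, 0, 0, -0.0017, -1],
    [0, 0, 0, 0, 0, -0.0017, -1],
    [0, 0, 0, 0, 0, -0.0017, -1],
    [0, 0, 0, 0, 0, -0.0017, -1],
    [0, 0, 0, 0, 0, -0.0017, -1],
    [0, 0, 0, 0, 0, -0.0017, -1],
  ],
)

```text
clock: 5.48
eef_pos: [0.5823, 0.1087, 0.0847]
eef_rot: [-1.345, -0.97, 0.967]
force: [-1.0, 4.4, 5.3]
width: 0.0003
```

Call:
jog_arm(
  motion=[
    [0, 0, 0, 0, 0, -0.0014, -1],
    [0, 0, 0, 0, 0, -0.0014, -1],
    [0, 0, 0, 0, 0, -0.0014, -1],
    [0, 0, 0, 0, 0, -0.0014, -1],
    [0, 0, 0, 0, 0, -0.0005, -1],
    [0, 0, 0, 0, 0, -0.0005, -1],
    [0, 0, 0, 0, 0, 0, -1],
    [0, 0, 0, 0, 0, 0, -1],
  ],
)

```text
clock: 6.15
eef_pos: [0.582, 0.1082, 0.0789]
eef_rot: [-1.345, -0.968, 0.969]
force: [-0.0, 0.5, 0.3]
width: 0.0002
```

Call:
jog_arm(
  motion=[
    [0, 0, 0, 0, 0, 0.0174, -1],
    [0, 0, 0, 0, 0, 0.0174, -1],
    [0, 0, 0, 0.0162, -0.0198, 0, -1],
    [0, 0, 0, 0.0162, -0.0198, 0, -1],
    [0, 0, 0, 0.0162, -0.0198, 0, -1],
    [0, 0, 0, 0.0162, -0.0198, 0, -1],
    [0, 0, 0, 0, 0, -0.0085, -1],
    [0, 0, 0, 0, 0, -0.0085, -1],
  ],
)

```text
clock: 6.82
eef_pos: [0.6307, 0.0485, 0.0918]
eef_rot: [-1.345, -0.968, 0.968]
force: [0.4, 0.7, -0.1]
width: 0.0004
```

Call:
jog_arm(
  motion=[
    [0, 0, 0, 0, 0, -0.0017, -1],
    [0, 0, 0, 0, 0, -0.0017, -1],
    [0, 0, 0, 0, 0, -0.0017, -1],
    [0, 0, 0, 0, 0, -0.0017, -1],
    [0, 0, 0, 0, 0, -0.0017, -1],
    [0, 0, 0, 0, 0, -0.0017, -1],
    [0, 0, 0, 0, 0, -0.0017, -1],
    [0, 0, 0, 0, 0, -0.0017, -1],
  ],
)

```text
clock: 7.48
eef_pos: [0.6313, 0.0489, 0.0828]
eef_rot: [-1.346, -0.97, 0.967]
force: [1.3, 0.7, 1.5]
width: 0.0007
```

Call:
jog_arm(
  motion=[
    [0, 0, 0, 0, 0, -0.0012, -1],
    [0, 0, 0, 0, 0, -0.0012, -1],
    [0, 0, 0, 0, 0, -0.0006, -1],
    [0, 0, 0, 0, 0, -0.0003, -1],
    [0, 0, 0, 0, 0, 0, -1],
    [0, 0, 0, 0, 0, 0, -1],
    [0, 0, 0, 0, 0, 0, -1],
    [0, 0, 0, 0, 0, 0, -1],
  ],
)

```text
clock: 8.15
eef_pos: [0.6306, 0.0489, 0.0796]
eef_rot: [-1.345, -0.969, 0.969]
force: [-0.1, -0.3, -0.6]
width: 0.0002
```

Call:
jog_arm(
  motion=[
    [0, 0, 0, 0, 0, 0.0174, -1],
    [0, 0, 0, 0, 0, 0.0174, -1],
    [0, 0, 0, -0.0104, -0.031, 0, -1],
    [0, 0, 0, -0.0104, -0.031, 0, -1],
    [0, 0, 0, -0.0104, -0.031, 0, -1],
    [0, 0, 0, -0.0104, -0.031, 0, -1],
    [0, 0, 0, 0, 0, -0.009, -1],
    [0, 0, 0, 0, 0, -0.009, -1],
  ],
)

```text
clock: 8.82
eef_pos: [0.5995, -0.0449, 0.0923]
eef_rot: [-1.346, -0.968, 0.967]
force: [-0.4, 0.1, 0.0]
width: 0.0006
```

Call:
jog_arm(
  motion=[
    [0, 0, 0, 0, 0, -0.0017, -1],
    [0, 0, 0, 0, 0, -0.0017, -1],
    [0, 0, 0, 0, 0, -0.0017, -1],
    [0, 0, 0, 0, 0, -0.0017, -1],
    [0, 0, 0, 0, 0, -0.0017, -1],
    [0, 0, 0, 0, 0, -0.0017, -1],
    [0, 0, 0, 0, 0, -0.0017, -1],
    [0, 0, 0, 0, 0, -0.0017, -1],
  ],
)

```text
clock: 9.48
eef_pos: [0.6001, -0.044, 0.0827]
eef_rot: [-1.346, -0.97, 0.968]
force: [0.7, 0.5, 1.4]
width: 0.0002
```

Call:
jog_arm(
  motion=[
    [0, 0, 0, 0, 0, -0.0012, -1],
    [0, 0, 0, 0, 0, -0.0012, -1],
    [0, 0, 0, 0, 0, -0.0006, -1],
    [0, 0, 0, 0, 0, -0.0003, -1],
    [0, 0, 0, 0, 0, 0, -1],
    [0, 0, 0, 0, 0, 0, -1],
    [0, 0, 0, 0, 0, 0, -1],
    [0, 0, 0, 0, 0, 0, -1],
  ],
)

```text
clock: 10.15
eef_pos: [0.5994, -0.0441, 0.0796]
eef_rot: [-1.345, -0.969, 0.969]
force: [-0.1, 0.2, -0.3]
width: 0.0001
```

Call:
jog_arm(
  motion=[
    [0, 0, 0, 0, 0, 0.0174, -1],
    [0, 0, 0, 0, 0, 0.0174, -1],
    [0, 0, 0, -0.0249, -0.0061, 0, -1],
    [0, 0, 0, -0.0249, -0.0061, 0, -1],
    [0, 0, 0, -0.0249, -0.0061, 0, -1],
    [0, 0, 0, -0.0249, -0.0061, 0, -1],
    [0, 0, 0, 0, 0, -0.009, -1],
    [0, 0, 0, 0, 0, -0.009, -1],
  ],
)

```text
clock: 10.82
eef_pos: [0.525, -0.0626, 0.0922]
eef_rot: [-1.346, -0.969, 0.967]
force: [0.2, 0.1, 0.5]
width: 0.0003
```

Call:
jog_arm(
  motion=[
    [0, 0, 0, 0, 0, -0.0017, -1],
    [0, 0, 0, 0, 0, -0.0017, -1],
    [0, 0, 0, 0, 0, -0.0017, -1],
    [0, 0, 0, 0, 0, -0.0017, -1],
    [0, 0, 0, 0, 0, -0.0017, -1],
    [0, 0, 0, 0, 0, -0.0017, -1],
    [0, 0, 0, 0, 0, -0.0017, -1],
    [0, 0, 0, 0, 0, -0.0017, -1],
  ],
)

```text
clock: 11.48
eef_pos: [0.5251, -0.0626, 0.0822]
eef_rot: [-1.346, -0.969, 0.968]
force: [-0.1, -0.1, 0.4]
width: 0.0005
```

Call:
jog_arm(
  motion=[
    [0, 0, 0, 0, 0, -0.0012, -1],
    [0, 0, 0, 0, 0, -0.0012, -1],
    [0, 0, 0, 0, 0, -0.0008, -1],
    [0, 0, 0, 0, 0, -0.0005, -1],
    [0, 0, 0, 0, 0, 0, -1],
    [0, 0, 0, 0, 0, 0, -1],
    [0, 0, 0, 0, 0, 0, -1],
    [0, 0, 0, 0, 0, 0, -1],
  ],
)

```text
clock: 12.15
eef_pos: [0.5248, -0.0624, 0.0792]
eef_rot: [-1.345, -0.969, 0.969]
force: [-0.2, -0.1, -0.1]
width: 0.0002
```

Call:
jog_arm(
  motion=[
    [0, 0, 0, 0, 0, 0.0174, -1],
    [0, 0, 0, 0, 0, 0.0174, -1],
    [0, 0, 0, -0.0162, 0.0198, 0, -1],
    [0, 0, 0, -0.0162, 0.0198, 0, -1],
    [0, 0, 0, -0.0162, 0.0198, 0, -1],
    [0, 0, 0, -0.0162, 0.0198, 0, -1],
    [0, 0, 0, 0, 0, -0.0085, -1],
    [0, 0, 0, 0, 0, -0.0085, -1],
  ],
)

```text
clock: 12.82
eef_pos: [0.4764, -0.0029, 0.0925]
eef_rot: [-1.345, -0.97, 0.969]
force: [0.4, -1.0, 0.3]
width: 0.0003
```

Call:
jog_arm(
  motion=[
    [0, 0, 0, 0, 0, -0.0017, -1],
    [0, 0, 0, 0, 0, -0.0017, -1],
    [0, 0, 0, 0, 0, -0.0017, -1],
    [0, 0, 0, 0, 0, -0.0017, -1],
    [0, 0, 0, 0, 0, -0.0017, -1],
    [0, 0, 0, 0, 0, -0.0017, -1],
    [0, 0, 0, 0, 0, -0.0017, -1],
    [0, 0, 0, 0, 0, -0.0017, -1],
  ],
)

```text
clock: 13.48
eef_pos: [0.4761, -0.0031, 0.0823]
eef_rot: [-1.345, -0.968, 0.969]
force: [-0.2, -0.1, -0.1]
width: 0.0005
```

Call:
jog_arm(
  motion=[
    [0, 0, 0, 0, 0, -0.0012, -1],
    [0, 0, 0, 0, 0, -0.0012, -1],
    [0, 0, 0, 0, 0, -0.0008, -1],
    [0, 0, 0, 0, 0, -0.0003, -1],
    [0, 0, 0, 0, 0, 0, -1],
    [0, 0, 0, 0, 0, 0, -1],
    [0, 0, 0, 0, 0, 0, -1],
    [0, 0, 0, 0, 0, 0, -1],
  ],
)

```text
clock: 14.15
eef_pos: [0.4762, -0.003, 0.0797]
eef_rot: [-1.345, -0.969, 0.969]
force: [0.0, -0.3, -0.2]
width: 0.0004
```

Call:
jog_arm(
  motion=[
    [0, 0, 0, 0, 0, 0.03, -1],
    [0, 0, 0, 0, 0, 0.05, -1],
    [0, 0, 0, 0, 0, 0.05, -1],
    [0, 0, 0, 0, 0, 0.05, -1],
    [0, 0, 0, -0.02, 0.035, 0.03, -1],
    [0, 0, 0, -0.03, 0.04, 0, -1],
    [0, 0, 0, -0.03, 0.04, 0, -1],
    [0, 0, 0, -0.03, 0.04, 0, -1],
  ],
)

```text
clock: 14.82
eef_pos: [0.3925, 0.1142, 0.2375]
eef_rot: [-1.345, -0.969, 0.967]
force: [-0.0, -0.1, 0.1]
width: 0.0005
```

Call:
jog_arm(
  motion=[
    [0, 0, 0, -0.02, 0.045, 0, -1],
    [0, 0, 0, -0.02, 0.045, 0, -1],
    [0, 0, 0, -0.02, 0.045, 0, -1],
    [0, 0, 0, -0.02, 0.045, 0, -1],
    [0, 0, 0, -0.02, 0.045, 0, -1],
    [0, 0, 0, 0, 0, 0, -1],
    [0, 0, 0, 0, 0, 0, -1],
    [0, 0, 0, 0, 0, 0, -1],
  ],
)

```text
clock: 15.48
eef_pos: [0.3188, 0.2816, 0.2371]
eef_rot: [-1.345, -0.969, 0.969]
force: [0.1, -0.6, -0.4]
width: 0.0003
```

```bash
python3 m.py; python3 -c "
import cv2;c=cv2.imread('m.png')[90:290,150:400];a=cv2.imread('top.png')[90:290,150:400]
cv2.imwrite('pics/end.png',cv2.resize(cv2.vconcat([a,c]),None,fx=1.5,fy=1.5,interpolation=cv2.INTER_CUBIC))"
```

```text
((554.9877319335938, 23.989288330078125), (196.1166229248047, 146.13565063476562), 71.5357666015625) 3755
FL 64.4 150
FR 64.5 145
BL 64.5 148
BR 64.0 151
LE 64.2 147
RE 64.3 141
P 64.3 1291
```

View pics/end.png

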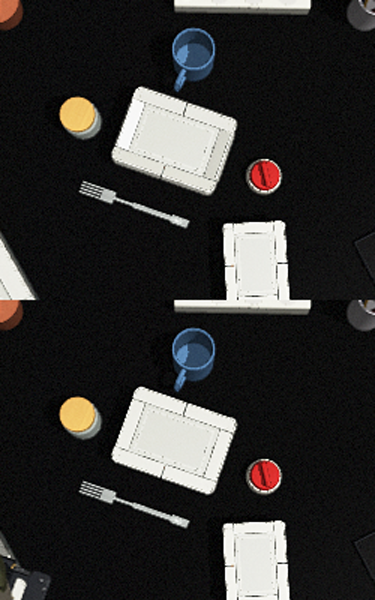

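The before and after views match: the box sits at about (175,440) in the lower image with all its rim flat, and the bystanders haven't moved. All six sections measure level with the panel (64.0–64.5 mm against 64.3 mm). I'm handing in.

```bash
python3 -c "from station import arm;print(arm.sign_off())"
```

```text
the job is handed in; nothing more can be done
None
```

All six rim sections on the middle-sized food box are clicked shut, and the job is handed in, with the arm finishing at about 15.5 s. I pressed them one at a time with the closed fingertips: front_left, left_end, back_left, back_right, right_end, front_right. The hand then moved well clear.

- **Lid level:** in the last depth image the six sections measured 64.0–64.5 mm high, against 64.3 mm for the middle panel.
- **Box position:** the lid outline's centre measured about 2 mm from the first fit, with the yaw within 0.1°. That is within the calibration error, though the outline also changes as the rim closes, so a small nudge can't be ruled out.
- **Other things:** in the before and after pictures the jar, mug, timer, fork and small box look unmoved. The plate and phone lay outside that crop, but the arm never worked near them.
- **Force:** the highest reading was about 19 N down with 8 N sideways, on front_left, the first section. I pressed the others more lightly, and no check failed.

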